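Take the still-air temperature in a shop's counter-top cold box

ROBOT

A 7-joint arm with a two-finger parallel gripper is mounted at the origin on the work surface. World frame = base frame: x ahead of the robot, y to its left, z up, the work surface at z = 0. Lengths are in mm, angles in rad, forces in N, time in s.
With the tool pointing down it reaches from about 400 to 875 mm from the base axis. Payload 6.5 kg.
Tool frame: the origin (TCP) lies on the centre line of the jaws, within the pads' length; the fingertips stand 14 mm ahead of it and the grasp point (between the pads) lies 5 mm behind it; z points along the fingers, y is the line along which they close (so a half turn about z gives the same grasp; the last joint's range is limited). The gripper opens to 88 mm and grips with 3 to 60 N. Pads are 18 mm wide; open, the fingers measure 123 mm over their backs; the gripper's body (75 mm by 187 mm) begins 45 mm behind the grasp point.
Start: joints at [-1.185, 0.536, -0.004, 1.538, 0.003, 1.067, -0.071], TCP at [283.774, 584.775, 252.716] pointing down, gripper open.
Joint ranges: [-2.7, 2.7], [-0.37, 2.16], [-1.27, 1.26], [0.24, 2.4], [-1.31, 4.45], [0.19, 1.91], [-2.76, 2.76]. Speed limits (rad/s): [2.39, 2.39, 3.14, 3.14, 3.14, 3.14, 3.14].

INTERFACE

Orientations are given as [roll, pitch, yaw] about the fixed x, y, z axes, in that order (R = Rz(yaw) Ry(pitch) Rx(roll)).
In Python, from rig import * gives the robot as it stands. The module is installed in compiled form; this text tells all that it offers.
- The arm moves only by the shell command python3 -m handwheel 'ROWS' [FORCE]. ROWS is text: rows parted by semicolons, each of 5 numbers parted by spaces: the opening, from -1 (shut) to 1 (fully open), then the shift along the tool's x, y, z in units of 25 mm (1.0 is 25 mm), then the turn about the tool's z in units of 6 degrees (1.0 is 6 degrees). In form: grip tx ty tz yaw; .... A call has 1 to 12 rows; each row is the pose to reach, as a shift and turn from the pose commanded when the call began, along the tool's axes at that moment; what a row does not reach only later rows make up. A row lasts 1/10 s, in which the tool goes at most 50 mm and 8.59 degrees, less where a joint would pass 70% of its speed; a pose out of reach is approached as far as the arm can. A call with a gripper value outside its range is refused whole. The fingers move at their own pace and stop on an object; FORCE is the grip in N (left out, the last holds). Time passes only in rows, so rows that repeat a pose let the fingers close. It gives the time, the measured TCP pose, the force, the opening and the grip force at its end, in the units of the state.
- read_state(): the state, without advancing time (a new reading comes with each control period).
- capture(name): name is "side" or "top" or "wrist"; returns a dict with "pixels" (480x640x3 uint8, red, green, blue), "z_map" (480x640 float32, mm along the optical axis (not along the pixel's ray), 0 where there is no reading), "mtx" (3x3 intrinsics, pixels), "dist_coeffs" ([k1, k2, p1, p2, k3] as OpenCV has them; the pictures are not rectified), "view" (4x4, takes a point from world to camera coordinates); the wrist camera has in their place "hand_eye" (4x4, takes a point from camera to tool coordinates, whose origin is the TCP and whose axes are the flange's). Camera axes: x right, y up, looking along -z (the intrinsics and any distortion apply to the point x, -y, -z); pixel columns grow to the right and rows downward; lengths in mm; the calibration is good to about 2 mm. A picture is of the moment at which its call begins: read the wrist's pose just before it.
- sign_off(): hands the job in; it is judged then, once.
Trained networks look in a picture, given as the dict that the camera call returned (one of the last four; its "shot" number tells which), for a name from the list of things; names that differ only in an ending like _2 or _b are one class to them, and where a whole thing is asked for, a point or a joint stands for the part that bears it (a point fixed in the world has none). Each returns a list of dicts, best first, with "score" (0 to 1); they miss things now and then, are a little off and sometimes report something else, mostly with a low value. They report only what shows in the picture. A call takes as long as a camera call. They do not tell look-alikes from the thing itself.
- spot_in(picture, target): "box" ([left, top, right, bottom] in pixels, round what is visible of it).
- mark_of(picture, target): "location" ([column, row] in pixels: a listed point, or the origin of a listed thing).
The state is a dict: "time_s": time; "joints": joint angles; "dq": joint speeds; "joint_torque": joint torques, N m; "tool_pos": TCP position; "tool_rot": TCP orientation; "ft_force": force on the tool from outside, world axes, zero at the start; "moment": the same for the moment, N m; "grip_width": finger opening in mm; "gripper_force": force on a finger pad.
Only numpy, scipy, OpenCV 4.12 (cv2) and the standard library are available. Lean on these libraries where they do the work, as an engineer would, in place of code of your own. Each camera call takes 0.05 s, during which the arm holds its last target. There are 200 camera calls.

TASK

Switch the cold box's fan off by flipping its red-balled toggle all the way over from the green dot to the red dot. Then lift the probe thermometer out of its holder and lower its stem straight down through the yellow port in the lid, without ever touching the box with it, until the orange band on the stem is level with the port's rim. Finish while still holding the thermometer there, upright, still and centred in the port; leave the other goods on the counter alone.

Things in the scene. Friction and masses are not known exactly. Their poses are not given: they have to be found in the camera images.
- cold_box: White insulated box with a flat grey lid, fixed to the counter, level. Its origin is on the counter directly below the centre of the port; x points away from its grilled front (towards the robot as a rule), z up. In its frame the box reaches x -90 to +190 mm, y -110 to +110 mm, lid top at z 130 mm; only a grip strip near the lid's far end (x 160 mm) stands 11 mm higher. The white switch pod stands against its +y side: x -60 to +60, y 110 to 190, top at z 85 mm.
- port_rim (a point): Centre of the port's mouth, at the top of its yellow collar (44 mm outer diameter, 10 mm high above the lid), 140 mm above the counter. The bore is round and vertical, 24 mm wide and 30 mm deep; below it the box is hollow, and empty down to 12 mm above the counter. Axes as those of the cold box.
- fan_switch (a joint): Toggle of the fan, rad: 0 = on, leaning 0.5 rad from vertical to the box's -x side, towards the green dot on the pod; 1.0 = off, at the stop, leaning 0.5 rad to its +x side, towards the red dot. It turns about the hinge parallel to the box's y axis and stays where it is left (stiff by friction, about 1 to 2 N at the ball).
- fan_switch_tip (a point): Centre of the red ball, 26 mm diameter, at the top of the toggle; 60 mm from the hinge on a 10 mm steel rod.
- fan_hinge (a point): Centre of the toggle's hinge, 107 mm above the counter, 150 mm to the +y side of the port's axis; axes as those of the cold box. Below it a grey block (70 x 50 mm, top at 110 mm above the counter) stands on the pod, with a dark hinge barrel rising to 120 mm.
- holder: Grey probe holder fixed to the counter: 90 x 90 mm foot, two side walls, and a 70 x 70 mm top plate whose upper face is 125 mm above the counter, with a 19 mm hole through its middle, 10 mm deep. Origin on the counter at its centre, z up.
- probe_handle (a point): Centre of the thermometer's blue handle, a box 24 mm (its own x) by 40 mm (its own y) by 70 mm high (its z, up), with a black display on its -x face. It rests on the holder's top plate, its centre 160 mm above the counter, its steel stem hanging down through the hole. The stem leaves the middle of the handle's underside, along its z. 80 to 160 g.
- probe_band (a point): Middle of the 12 mm orange band on the stem, on the stem's axis 85 mm below the handle's centre.
- probe_tip (a point): Lower end of the stem (6 mm diameter, 110 mm long), on its axis 145 mm below the handle's centre and 60 mm below the middle of the band.
- shampoo: Green bottle, 56 mm diameter, 150 mm tall, loose; bystander. Origin at its base.
- cream_jar: Orange jar with a white cap, 68 mm diameter, 55 mm tall, loose; bystander. Origin at its base.
- food_tray: Sealed red food tray, 136 x 101 x 34 mm, loose; bystander. Origin at its base.
Not all that is in view belongs to the job. There is more than one size of the part that bears probe_handle; the job needs the largest.

How it is judged:
By the outcome, as a careful person would: the job done as asked, in the order asked, and still so for the second after the job is handed in, while the arm keeps its last pose, push and grip.
It also fails if it takes over 58 s, if anything falls off the work surface, if the arm or the gripper's body presses on something with over 40 N, if the wrist force passes 120 N, or if a joint passes its speed limit or range.

## Working session

There is one attempt and no reset: what is moved stays moved. The work goes in short steps, Python scripts to look and compute and a shell command to move; the robot and the scene stay as the last step left them, time stands still between calls to the robot, and variables do not carry over. Pictures are saved under pics/ and viewed, at most 10 in all, crops included, and the job is handed in when it is done.

```bash
mkdir -p pics
cat > h.py <<'E'
from rig import *
import numpy as np, cv2
from scipy.spatial.transform import Rotation as R
def T_tool():
    s=read_state(); T=np.eye(4); T[:3,:3]=R.from_euler('xyz',s['tool_rot']).as_matrix(); T[:3,3]=s['tool_pos']; return T
def snap(n):
    T=T_tool(); c=capture(n)
    c['c2w']=T@np.array(c['hand_eye']) if n=='wrist' else np.linalg.inv(np.array(c['view']))
    return c
def ray(c,uv):
    p=cv2.undistortPoints(np.array([[uv]],float),np.array(c['mtx']),np.array(c['dist_coeffs']))[0,0]
    d=c['c2w'][:3,:3]@np.array([p[0],-p[1],-1.]); return c['c2w'][:3,3],d
def at_z(c,uv,z):
    o,d=ray(c,uv); return o+d*(z-o[2])/d[2]
def at_depth(c,uv):
    o,d=ray(c,uv); return o+d*c['z_map'][int(round(uv[1])),int(round(uv[0]))]
def proj(c,p):
    q=np.linalg.inv(c['c2w'])@np.append(p,1); q=np.array([[q[0],-q[1],-q[2]]])
    return cv2.projectPoints(q,np.zeros(3),np.zeros(3),np.array(c['mtx']),np.array(c['dist_coeffs']))[0][0,0]
def tri(a,ua,b,ub):
    o1,d1=ray(a,ua);o2,d2=ray(b,ub); s=np.linalg.lstsq(np.c_[d1,-d2],o2-o1,rcond=None)[0]
    p,q=o1+s[0]*d1,o2+s[1]*d2; return (p+q)/2,np.linalg.norm(p-q)
def save(c,n,box=None,k=1):
    im=c['pixels'][:,:,::-1]
    if box: im=im[box[1]:box[3],box[0]:box[2]]
    cv2.imwrite('pics/'+n,cv2.resize(im,None,fx=k,fy=k,interpolation=cv2.INTER_CUBIC))
E
python3 - <<'E'
from h import *
np.set_printoptions(precision=1,suppress=True)
s=read_state();print(s['time_s'],s['tool_pos'],s['tool_rot'],s['grip_width'])
for n in ['top','side']:
    c=snap(n); save(c,n+'0.png'); print(n,c['c2w'][:3,3])
    for t,z in [('port_rim',140),('fan_switch_tip',160),('fan_hinge',107),('cold_box',0),('holder',0),('probe_handle',160),('shampoo',0),('cream_jar',0),('food_tray',0)]:
        for m in mark_of(c,t)[:4]:
            print(t,round(m['score'],2),np.array(m['location']),at_z(c,m['location'],z))
    print([ (np.array(b['box']),round(b['score'],2)) for b in spot_in(c,'probe_handle')[:4]])
E
```

```text
0.0 [283.5 584.3 251.9] [-3.1  0.   2.7] 88.30925229452954
top [ 497.2  -61.  1181.9]
port_rim 0.58 [238.1 253.3] [538.7 116.8 140. ]
fan_switch_tip 0.52 [164.2 247.2] [552.2 265.6 160. ]
fan_hinge 0.56 [171.5 242.5] [564.9 266.5 107. ]
cold_box 0.8 [245.1 251.4] [548.5 124.2   0. ]
holder 0.8 [411.7 236.2] [ 579.1 -265.1    0. ]
probe_handle 0.71 [427.6 231.9] [ 576.4 -270.1  160. ]
probe_handle 0.62 [433.9 179.8] [ 682.8 -285.9  160. ]
probe_handle 0.59 [369.5 236.7] [ 568. -152.  160.]
shampoo 0.66 [422.5 287.3] [ 459.6 -288.2    0. ]
cream_jar 0.75 [350.2 278.7] [ 482.  -119.9    0. ]
food_tray 0.7 [493.6 239. ] [ 570.4 -460.3    0. ]
[(array([415.5, 220.7, 436.4, 235.1]), 0.9), (array([426.6, 173. , 441.8, 189. ]), 0.63), (array([366.4, 229.7, 372.4, 240.9]), 0.56)]
side [ 198.2 -886.9  884.4]
port_rim 0.82 [270.2 178.4] [539.8 121.1 140. ]
fan_switch_tip 0.66 [247.3 134.6] [545.7 281.3 160. ]
fan_hinge 0.57 [260.7 152. ] [573.5 277.4 107. ]
cold_box 0.95 [271.8 232.1] [531.  110.8   0. ]
holder 0.55 [374.  342.7] [ 588.4 -271.     0. ]
probe_handle 0.92 [383.2 280.4] [ 597.  -269.4  160. ]
probe_handle 0.84 [434.5 293.6] [ 659.7 -333.3  160. ]
probe_handle 0.62 [345.8 262.8] [ 558.7 -203.   160. ]
shampoo 0.67 [381.8 279.6] [ 683.6 -129.6    0. ]
shampoo 0.6 [317.3 369. ] [ 466.6 -281.2    0. ]
cream_jar 0.64 [292.5 303. ] [ 488.9 -112.3    0. ]
cream_jar 0.51 [249.9 134.3] [629.6 537.7   0. ]
food_tray 0.62 [421.4 425.9] [ 575.1 -462.1    0. ]
[(array([426.8, 276.8, 442.4, 335.6]), 0.96), (array([369.4, 257.1, 393.3, 304.4]), 0.92), (array([336.8, 248.2, 351.6, 301. ]), 0.65)]
```

View pics/side0.png

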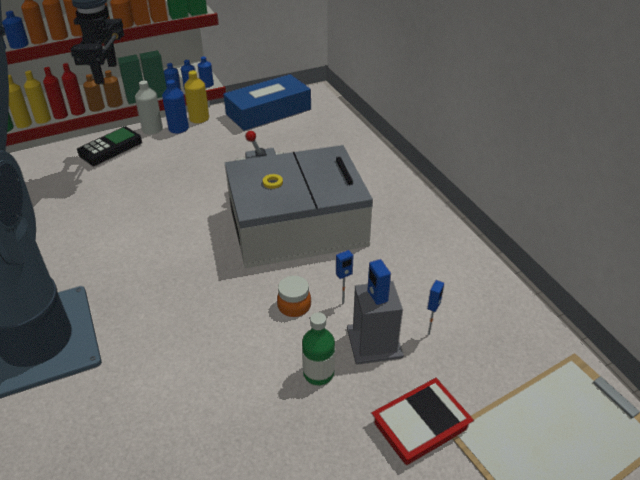

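View pics/top0.png

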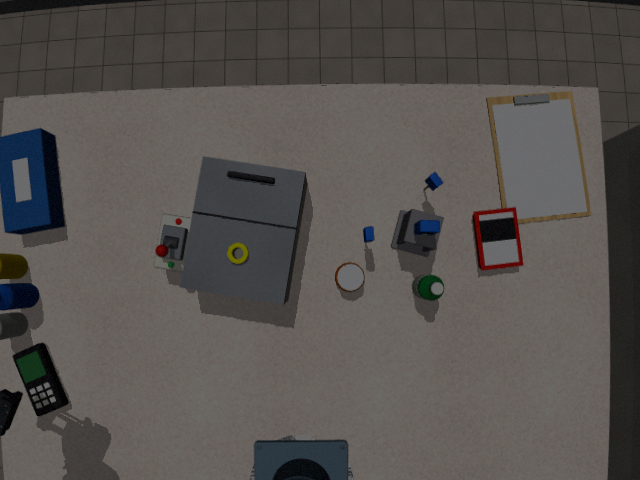

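The side view shows three blue handles: (345,264), (379,280) and (436,296). Only the middle one, at (379,280), sits in the holder, and it looks the largest. The toggle ball is at (251,135) and the port at (272,181). In the top view the ball is at (162,250), the green dot at (171,265), the red dot at (178,221) and the port at (238,253). Next I'll enlarge the handles and measure yaws.

Run:
```python
from h import *
np.set_printoptions(precision=1,suppress=True)
a=snap('top'); b=snap('side'); save(b,'crop_probes.png',(320,230,460,370),4)
def cloud(c):
    v,u=np.mgrid[0:480,0:640]; uv=np.c_[u.ravel(),v.ravel()].astype(float)
    p=cv2.undistortPoints(uv[:,None],np.array(c['mtx']),np.array(c['dist_coeffs']))[:,0]; z=c['z_map'].ravel()
    q=np.c_[p[:,0]*z,-p[:,1]*z,-z]; w=q@c['c2w'][:3,:3].T+c['c2w'][:3,3]
    w[z==0]=np.nan; return w,c['pixels'].reshape(-1,3).astype(int)
for n,c in (('top',a),('side',b)):
    w,rgb=cloud(c)
    m=(abs(w[:,2]-130)<6)&(w[:,0]>380)&(w[:,0]<800)&(w[:,1]>-30)&(w[:,1]<225)
    print(n,'lid z',np.median(w[m,2]),cv2.minAreaRect(w[m,:2].astype(np.float32)))
    blue=(rgb[:,2]>1.7*rgb[:,0])&(rgb[:,2]>1.3*rgb[:,1])&(rgb[:,2]>50)
    for nm,cx,cy in (('main',580,-270),('far',670,-310),('near',565,-175)):
        m=blue&(np.hypot(w[:,0]-cx,w[:,1]-cy)<50); q=w[m]; print(nm,m.sum(),q.min(0),q.max(0),cv2.minAreaRect(q[q[:,2]>q[:,2].max()-10,:2].astype(np.float32)))
    m=(abs(w[:,2]-125)<5)&(np.hypot(w[:,0]-580,w[:,1]+268)<70); print('plate',cv2.minAreaRect(w[m,:2].astype(np.float32)))
    red=(rgb[:,0]>2*rgb[:,1])&(rgb[:,0]>60)&(np.hypot(w[:,0]-550,w[:,1]-270)<50)&(w[:,2]>140); print('ball',w[red].mean(0),w[red].max(0))
    yel=(rgb[:,0]>1.8*rgb[:,2])&(rgb[:,1]>1.5*rgb[:,2])&(rgb[:,0]>60)&(np.hypot(w[:,0]-540,w[:,1]-118)<50); print('collar',cv2.minEnclosingCircle(w[yel&(w[:,2]>134),:2].astype(np.float32)))
for t in ('port_rim','fan_switch_tip','probe_handle'):
    print(t,tri(a,mark_of(a,t)[0]['location'],b,mark_of(b,t)[0]['location']))
```

```text
top lid z 131.0330448714907 ((589.1231079101562, 110.28312683105469), (221.5635986328125, 281.958984375), 80.0933609008789)
main 238 [ 573.  -296.5  121.3] [ 604.3 -247.5  200.7] ((585.44287109375, -267.0625305175781), (38.914676666259766, 23.718032836914062), 87.64471435546875)
far 108 [ 675.4 -306.8  128.1] [ 703.8 -281.5  139.1] ((689.8903198242188, -294.0110168457031), (28.367345809936523, 16.845844268798828), 38.1793212890625)
near 114 [ 565.  -167.5    4.2] [ 606.1 -143.3  137.6] ((578.712158203125, -152.7220001220703), (27.40694236755371, 17.06407928466797), 4.438014030456543)
plate ((585.572265625, -269.2406311035156), (69.86929321289062, 70.44322967529297), 73.90774536132812)
ball [546.1 268.9 175.1] [556.2 278.6 181.2]
collar ((539.5406494140625, 118.60443878173828), 21.844572067260742)
side lid z 130.73195382657627 ((591.9639892578125, 107.42129516601562), (228.12484741210938, 282.0862731933594), 80.04853820800781)
main 686 [ 573.9 -291.7  125.1] [ 599.6 -251.2  199. ] ((586.244384765625, -271.51800537109375), (39.56040573120117, 23.788776397705078), 84.65377807617188)
far 297 [ 675.8 -313.3   84.9] [ 706.8 -284.9  136.9] ((690.7730712890625, -298.33953857421875), (30.469009399414062, 16.625347137451172), 36.681636810302734)
near 314 [ 565.8 -167.7   83.3] [ 596.  -144.5  136.8] ((581.525146484375, -156.56973266601562), (30.502002716064453, 20.416967391967773), 7.227073669433594)
plate ((588.282958984375, -271.79547119140625), (74.5346908569336, 71.36993408203125), 73.5143051147461)
ball [546.1 259.9 169.3] [556.3 272.3 178.4]
collar ((542.7244873046875, 113.63546752929688), 23.11503028869629)
port_rim (array([541.9, 123.4, 145.2]), np.float64(0.5202027875946498))
fan_switch_tip (array([550. , 263.4, 172.9]), np.float64(5.655181296903204))
probe_handle (array([ 628.9, -297.4,  134.3]), np.float64(102.56794269423014))
```

View pics/crop_probes.png

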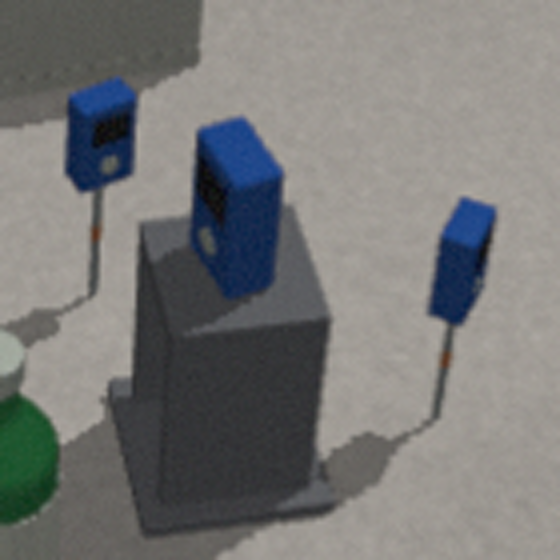

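The crop shows the handle in the holder is clearly the largest, with a measured top of 39x24 mm. The two free-standing ones measure about 28x17 mm, so the target is (379,280) in the side view. The box yaw is about -10°, the port is at (541,117) and the hinge at about (567,265). I'll do the toggle first.

```bash
cat >> h.py <<'E'
def go(pos,ydeg):
    """units for handwheel to bring TCP to pos with tool y line along ydeg (mod 180)"""
    T=T_tool(); d=T[:3,:3].T@(np.array(pos)-T[:3,3])/25
    y=np.degrees(np.arctan2(T[1,1],T[0,1])); e=(ydeg-y+90)%180-90   # ccw seen from above
    return d.round(2),round(-e/6,2)   # tool z down -> ccw from above is negative
E
python3 - <<'E'
from h import *
T=T_tool();print(T.round(3))
print(go([493,278,252],80),go([493,278,162],80))
E
```

```text
[[-9.00000e-01  4.37000e-01  0.00000e+00  2.83775e+02]
 [ 4.37000e-01  9.00000e-01 -0.00000e+00  5.84778e+02]
 [-0.00000e+00  0.00000e+00 -1.00000e+00  2.52712e+02]
 [ 0.00000e+00  0.00000e+00  0.00000e+00  1.00000e+00]]
(array([-12.89,  -7.39,   0.03]), np.float64(-2.65)) (array([-12.89,  -7.39,   3.63]), np.float64(-2.65))
```

```bash
python3 -m handwheel '-1 -3 -1.7 0 -0.6; -1 -6 -3.4 0 -1.2; -1 -9 -5.2 0 -1.8; -1 -12.9 -7.4 0 -2.65; -1 -12.9 -7.4 0 -2.65; -1 -12.9 -7.4 0 -2.65; -1 -12.9 -7.4 0 -2.65; -1 -12.9 -7.4 0 -2.65; -1 -12.9 -7.4 0 -2.65; -1 -12.9 -7.4 0 -2.65; -1 -12.9 -7.4 0 -2.65; -1 -12.9 -7.4 0 -2.65' 40
python3 - <<'E'
from h import *
np.set_printoptions(precision=1,suppress=True)
T=T_tool();print(T.round(3))
c=snap('wrist'); save(c,'w1.png')
for t,z in (('fan_switch_tip',160),('port_rim',140),('fan_hinge',107)):
    for m in mark_of(c,t)[:2]: print(t,m['score'],m['location'],at_z(c,m['location'],z))
print(go([493,278,162],80))
E
```

```text
time_s: 2.7
tool_pos: [492.2, 279.2, 252.7]
tool_rot: [3.141, -0.0, 2.97]
ft_force: [0.3, 1.1, -0.3]
grip_width: 0.3
gripper_force: 0.0
[[ -1.    0.2  -0.  492.2]
 [  0.2   1.    0.  279.2]
 [  0.    0.   -1.  252.7]
 [  0.    0.    0.    1. ]]
fan_switch_tip 0.55 [320.4, 343.8] [551.5 267.8 160. ]
port_rim 0.7 [97.1, 346.9] [542.1 115.4 140. ]
fan_hinge 0.8 [323.5, 324.8] [567.5 267.1 107. ]
fan_hinge 0.65 [101.0, 343.9] [556.6  95.8 107. ]
(array([-0. , -0. ,  3.6]), np.float64(0.01))
```

View pics/w1.png

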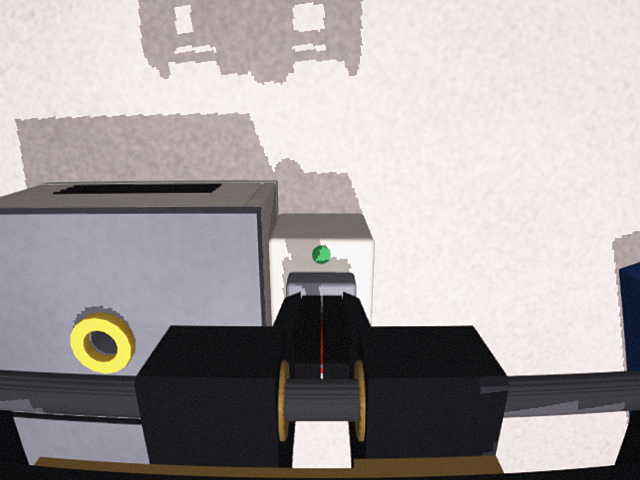

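The wrist view shows the port ring at (103,344) and the green dot at (321,254) on the robot side. The ball is hidden behind the fingers, with a sliver of red at (321,345), so it lies straight ahead of them. Descend and push.

```bash
python3 -m handwheel '-1 0 0 1.2 0; -1 0 0 2.4 0; -1 0 0 3.6 0; -1 0 0 3.6 0; -1 0 0 3.6 0; -1 0 0 3.6 0'
python3 -m handwheel '-1 -0.4 0 0 0; -1 -0.8 0 0 0; -1 -1.2 0 0 0; -1 -1.6 0 0 0; -1 -1.9 0 0 0; -1 -2.2 0 0 0; -1 -2.5 0 0 0; -1 -2.7 0 0 0; -1 -2.9 0 0 0; -1 -2.9 0 0 0; -1 -2.9 0 0 0'
python3 -m handwheel '-1 -0.1 0 0 0; -1 -0.2 0 0 0; -1 -0.2 0 0 0; -1 -0.2 0 0 0'
python3 -m handwheel '-1 -0.1 0 0 0; -1 -0.2 0 0 0; -1 -0.2 0 0 0; -1 -0.2 0 0 0'
```

```text
time_s: 3.5
tool_pos: [494.1, 278.2, 164.4]
tool_rot: [3.14, 0.002, 2.967]
ft_force: [1.1, 0.3, 0.1]
grip_width: 0.5
gripper_force: 0.0
time_s: 4.6
tool_pos: [564.8, 264.8, 162.7]
tool_rot: [-3.142, 0.0, 2.967]
ft_force: [0.5, 0.4, 0.3]
grip_width: 0.3
gripper_force: 0.0
time_s: 5.0
tool_pos: [569.6, 264.1, 162.8]
tool_rot: [-3.142, 0.0, 2.967]
ft_force: [-0.0, 0.3, 0.6]
grip_width: 0.6
gripper_force: 0.2
time_s: 5.4
tool_pos: [573.5, 263.5, 162.5]
tool_rot: [-3.141, -0.002, 2.968]
ft_force: [-6.1, -0.3, 1.0]
grip_width: 0.1
gripper_force: 2.6
```

```bash
python3 -m handwheel '-1 -0.1 0 0 0; -1 -0.16 0 0 0; -1 -0.16 0 0 0; -1 -0.16 0 0 0'
python3 -m handwheel '-1 0.6 0 0 0; -1 1 0 0 0; -1 1 0 -2 0; -1 1 0 -4 0; -1 1 0 -4 0'
python3 - <<'E'
from h import *
np.set_printoptions(precision=1,suppress=True)
a=snap('top');b=snap('side');save(a,'t2.png',(130,190,330,310),4)
for c in (a,b):
  for t,z in (('fan_switch_tip',160),('fan_hinge',107)):
    for m in mark_of(c,t)[:2]: print(t,m['score'],m['location'],at_z(c,m['location'],z))
print(go([586,-269.5,280],86))
E
```

```text
time_s: 5.8
tool_pos: [573.9, 263.5, 162.3]
tool_rot: [-3.139, -0.008, 2.969]
ft_force: [-15.4, 0.9, 9.1]
grip_width: 0.2
gripper_force: 7.8
time_s: 6.3
tool_pos: [558.1, 268.5, 270.4]
tool_rot: [3.133, 0.011, 2.967]
ft_force: [0.5, 1.1, -0.4]
grip_width: 0.5
gripper_force: 0.0
fan_switch_tip 0.52 [166.4, 222.9] [601.8 261.1 160. ]
fan_switch_tip 0.57 [271.5, 133.8] [597.7 260.6 160. ]
fan_hinge 0.6 [259.7, 155.4] [566.3 264.5 107. ]
(array([ -5. , -20.9,  -0.7]), np.float64(-1.0))
```

View pics/t2.png

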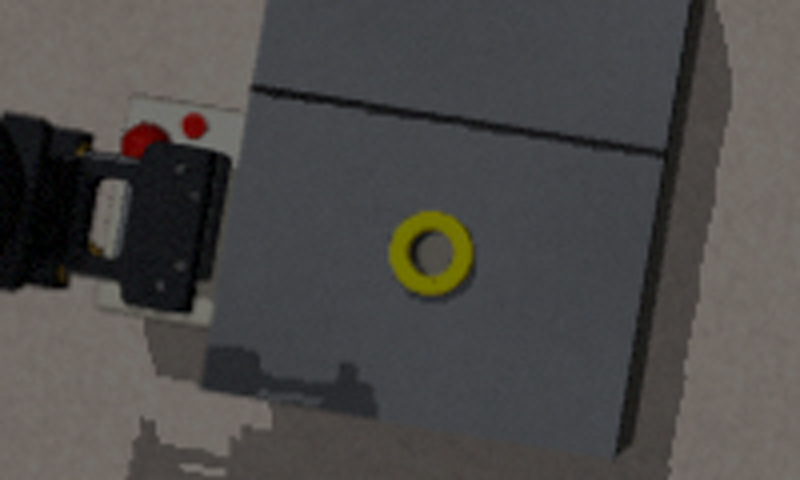

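The crop shows the ball at (145,140), over on the red dot's side. The stop was felt at 15 N. Now to the probe.

```bash
python3 -m handwheel '1 -0.4 -1.8 -0.4 0; 1 -0.8 -3.6 -0.7 0; 1 -1.2 -5.4 -0.7 -0.1; 1 -1.6 -7.2 -0.7 -0.3; 1 -2 -9 -0.7 -0.5; 1 -2.6 -10.8 -0.7 -0.7; 1 -3 -12.6 -0.7 -0.9; 1 -3.4 -14.4 -0.7 -1; 1 -3.9 -16.2 -0.7 -1; 1 -4.3 -18 -0.7 -1; 1 -4.7 -19.8 -0.7 -1; 1 -5 -20.9 -0.7 -1'
python3 -m handwheel '1 0 0 0 0; 1 0 0 0 0; 1 0 0 0 0; 1 0 0 0 0; 1 0 0 0 0'
python3 - <<'E'
from h import *
np.set_printoptions(precision=1,suppress=True)
print(T_tool())
c=snap('wrist'); save(c,'w3.png')
for m in mark_of(c,'probe_handle')[:3]: print(m['score'],m['location'],at_z(c,m['location'],160))
p=c['pixels'].astype(int); blue=(p[:,:,2]>1.7*p[:,:,0])&(p[:,:,2]>1.3*p[:,:,1])&(p[:,:,2]>50)
q=np.array([at_depth(c,(u,v)) for v,u in np.argwhere(blue)[::5]]); q=q[(np.hypot(q[:,0]-586,q[:,1]+270)<50)]
t=q[(q[:,2]>190)]; print(q.min(0),q.max(0),np.median(t[:,2]),cv2.minAreaRect(t[:,:2].astype(np.float32)))
print(go([586,-269.5,280],86))
E
```

```text
time_s: 7.8
tool_pos: [584.7, -273.9, 278.9]
tool_rot: [-3.14, -0.002, 3.068]
ft_force: [-0.6, -0.2, -0.6]
grip_width: 88.1
gripper_force: 0.0
time_s: 8.3
tool_pos: [586.5, -268.0, 280.2]
tool_rot: [3.141, 0.0, 3.074]
ft_force: [0.2, -0.6, 0.1]
grip_width: 87.8
gripper_force: 0.0
[[  -1.     0.1    0.   586.5]
 [   0.1    1.     0.  -268. ]
 [  -0.     0.    -1.   280.2]
 [   0.     0.     0.     1. ]]
0.92 [318.4, 238.3] [ 588.6 -270.8  160. ]
0.74 [490.4, 288.3] [ 630.4 -160.8  160. ]
0.64 [407.4, 328.8] [ 655.9 -215.7  160. ]
[ 574.5 -288.   125. ] [ 599.1 -248.4  197. ] 195.09278743701253 ((586.9633178710938, -268.3746032714844), (39.13284683227539, 23.178186416625977), 86.46512603759766)
(array([ 0., -0.,  0.]), np.float64(0.01))
```

View pics/w3.png

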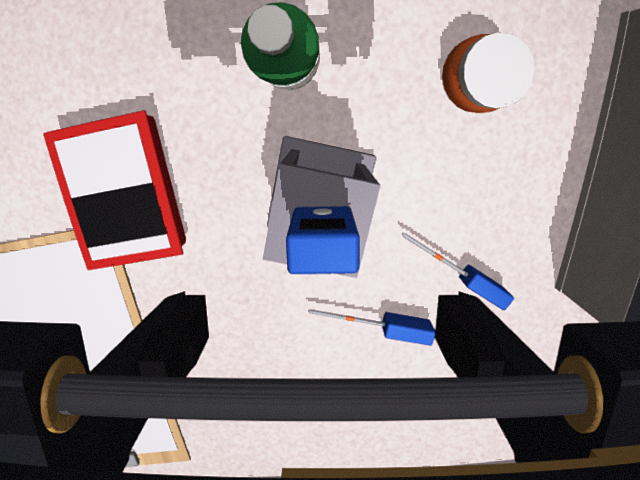

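The wrist view shows the blue handle at (323,240), square between the open fingers, with the small probes well clear of them. The measured centre is (587,-268), yaw 86.5°, and its top is at 195. All of that agrees with the description, so I'll descend and grasp.

```bash
python3 -m handwheel '1 0 0 1 0; 1 0 0 2 0; 1 0 0 3 0; 1 0 0 4 0; 1 0 0 4.6 0; 1 0 0 4.6 0; 1 0 0 4.6 0; 1 0 0 4.6 0' 30
python3 -m handwheel '-1 0 0 0 0; -1 0 0 0 0; -1 0 0 0 0; -1 0 0 0 0; -1 0 0 0 0; -1 0 0 0 0; -1 0 0 0 0; -1 0 0 0 0; -1 0 0 0 0; -1 0 0 0 0' 30
```

```text
time_s: 9.2
tool_pos: [587.2, -269.8, 166.7]
tool_rot: [-3.141, 0.002, 3.072]
ft_force: [-0.9, 0.7, 0.3]
grip_width: 88.6
gripper_force: 0.0
time_s: 10.2
tool_pos: [586.3, -269.2, 165.2]
tool_rot: [3.141, -0.0, 3.072]
ft_force: [-0.3, 0.0, -0.1]
grip_width: 39.9
gripper_force: 30.0
```

```bash
python3 -m handwheel '-1 0 0 -0.3 0; -1 0 0 -0.8 0; -1 0 0 -1.4 0; -1 0 0 -2 0; -1 0 0 -2.7 0; -1 0 0 -3.4 0; -1 0 0 -4.2 0; -1 0 0 -5 0; -1 0 0 -5.8 0; -1 0 0 -6.6 0; -1 0 0 -7.2 0; -1 0 0 -7.2 0'
python3 -m handwheel '-1 0 0 0 0; -1 0 0 0 0; -1 0 0 0 0'
python3 - <<'E'
from h import *
np.set_printoptions(precision=1,suppress=True)
a=snap('side');b=snap('top');save(a,'s4.png',(300,120,460,300),3)
T=T_tool()
for t in ('probe_handle','probe_band','probe_tip'):
  for c in (a,b):
    print(t,[(round(m['score'],2),np.array(m['location'])) for m in mark_of(c,t)[:3]])
  dz={'probe_handle':5,'probe_band':90,'probe_tip':150}[t]
  print('exp',proj(a,T[:3,3]-[0,0,dz]),proj(b,T[:3,3]-[0,0,dz]))
print(go([541,116.5,345],80))
E
```

```text
time_s: 11.4
tool_pos: [587.3, -270.1, 349.0]
tool_rot: [-3.14, 0.005, 3.072]
ft_force: [-0.7, -0.6, -0.9]
grip_width: 39.5
gripper_force: 30.0
time_s: 11.7
tool_pos: [585.8, -269.2, 344.3]
tool_rot: [3.141, -0.002, 3.072]
ft_force: [-0.1, 0.7, -1.5]
grip_width: 39.8
gripper_force: 30.0
probe_handle [(0.97, array([388.7, 195.9])), (0.65, array([424. , 279.7])), (0.55, array([380.3, 264.2]))]
probe_handle [(0.61, array([380.9, 169.8])), (0.51, array([344.6, 189.5]))]
exp [384.4 197.9] [448.4 217.7]
probe_band [(0.9, array([382.2, 242.7])), (0.74, array([374.1, 287.1])), (0.54, array([430.9, 308.2]))]
probe_band [(0.71, array([404. , 176.2]))]
exp [380.9 240.4] [437.3 222.6]
probe_tip [(0.84, array([436.9, 323. ])), (0.73, array([382.1, 268. ]))]
probe_tip [(0.77, array([424. , 178.1])), (0.66, array([382.4, 211.7])), (0.37, array([176. , 241.8]))]
exp [378.7 267.6] [430.6 225.6]
(array([ 2.9, 15.3,  0. ]), np.float64(1.0))
```

View pics/s4.png

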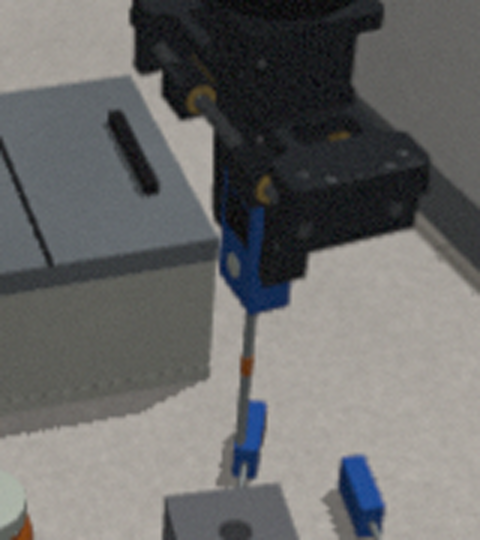

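The crop shows the probe held, with its stem straight below the gripper: the band at (246,365), the stem out of the holder's hole. The small probes had been balancing on their tips and now lie over; I went nowhere near them. Carry it above the port.

```bash
python3 -m handwheel '-1 0.2 1 0 0.1; -1 0.5 2.4 0 0.2; -1 0.8 3.9 0 0.3; -1 1.1 5.4 0 0.4; -1 1.4 6.9 0 0.5; -1 1.7 8.4 0 0.6; -1 2 9.9 0 0.7; -1 2.3 11.4 0 0.8; -1 2.5 12.9 0 0.9; -1 2.7 14.2 0 1; -1 2.8 15 0 1; -1 2.9 15.3 0 1'
python3 -m handwheel '-1 0 0 0 0; -1 0 0 0 0; -1 0 0 0 0; -1 0 0 0 0; -1 0 0 0 0'
python3 - <<'E'
from h import *
np.set_printoptions(precision=1,suppress=True)
T=T_tool();print(T)
c=snap('wrist'); save(c,'w5.png')
for t,z in (('port_rim',140),('probe_band',T[2,3]-90),('probe_tip',T[2,3]-150),('probe_handle',T[2,3]-5)):
    for m in mark_of(c,t)[:2]: print(t,m['score'],np.array(m['location']),at_z(c,m['location'],z))
p=c['pixels'].astype(int); yel=(p[:,:,0]>1.8*p[:,:,2])&(p[:,:,1]>1.4*p[:,:,2])&(p[:,:,0]>80)
q=np.array([at_depth(c,(u,v)) for v,u in np.argwhere(yel)]); q=q[(np.hypot(q[:,0]-541,q[:,1]-117)<40)&(q[:,2]>134)]
print('collar',len(q),np.median(q[:,2]),cv2.minEnclosingCircle(q[:,:2].astype(np.float32)),cv2.minAreaRect(q[:,:2].astype(np.float32)))
E
```

```text
time_s: 13.3
tool_pos: [540.1, 120.0, 345.3]
tool_rot: [3.141, -0.0, 2.971]
ft_force: [-1.2, -0.6, -0.8]
grip_width: 39.4
gripper_force: 30.0
time_s: 13.8
tool_pos: [540.6, 116.5, 345.3]
tool_rot: [-3.141, 0.0, 2.966]
ft_force: [0.2, -0.2, -1.4]
grip_width: 39.8
gripper_force: 30.0
[[ -1.    0.2   0.  540.6]
 [  0.2   1.   -0.  116.5]
 [ -0.   -0.   -1.  345.3]
 [  0.    0.    0.    1. ]]
port_rim 0.64 [325.5 206. ] [542.  118.8 140. ]
probe_band 0.9 [322.6 253.9] [542.8 116.1 255.3]
probe_band 0.69 [116.9 312.5] [558.  -10.6 255.3]
probe_tip 0.9 [320.9 221.2] [539.7 115.6 195.3]
probe_tip 0.53 [ 84.3 302.2] [570.2 -71.2 195.3]
probe_handle 0.87 [170.9 335.1] [535.4  60.4 340.3]
probe_handle 0.7 [316.9 327.6] [541.3 114.2 340.3]
collar 6626 421.4558152423049 ((528.9373168945312, 121.45648193359375), 34.54437255859375) ((537.0255737304688, 120.17549133300781), (68.70951843261719, 50.68061447143555), 80.54999542236328)
```

View pics/w5.png

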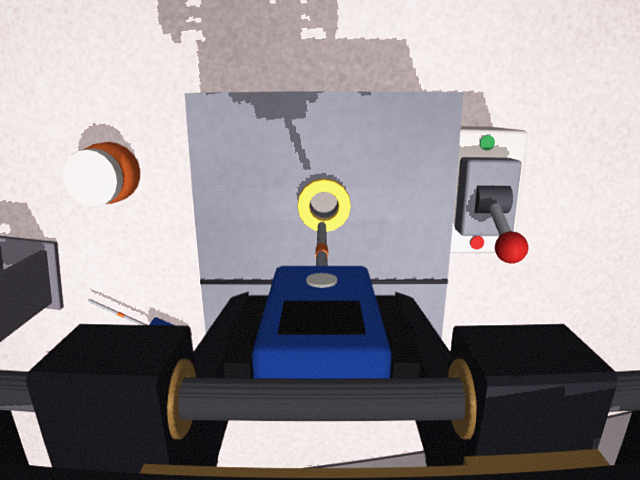

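The wrist view shows the toggle fully over at the red dot (ball at (511,247)). The stem ends at about (321,223), just in front of the port ring at (324,205). Lower to about 15 mm above the rim and compare there.

```bash
python3 -m handwheel '-1 -0.05 0.06 0.4 0; -1 -0.05 0.06 0.8 0; -1 -0.05 0.06 1.2 0; -1 -0.05 0.06 1.6 0; -1 -0.05 0.06 1.6 0; -1 -0.05 0.06 1.6 0; -1 -0.05 0.06 1.6 0; -1 -0.05 0.06 1.6 0'
cat > m.py <<'E'
from h import *
np.set_printoptions(precision=2,suppress=True)
def look(name):
    T=T_tool();print(T[:3,3])
    c=snap('wrist'); save(c,name,(240,120,400,300),3)
    p=c['pixels'].astype(int); yel=((p[:,:,0]>1.8*p[:,:,2])&(p[:,:,1]>0.75*p[:,:,0])&(p[:,:,0]>80)).astype(np.uint8)
    n,l,s,_=cv2.connectedComponentsWithStats(yel[:420]); k=1+s[1:,4].argmax(); print('blob',s[k])
    pts=np.argwhere(l==k)[:,::-1]; h=cv2.convexHull(pts.astype(np.float32)); print('outer ellipse',cv2.fitEllipse(h))
    # outer hull pixels -> rim plane
    w=np.array([at_z(c,x,140)[:2] for x in h[:,0]]); print('port',cv2.minEnclosingCircle(w.astype(np.float32)))
    for t,z in (('port_rim',140),('probe_band',T[2,3]-90),('probe_tip',T[2,3]-150)):
        m=mark_of(c,t)[:1]
        if m: print(t,m[0]['score'],np.array(m[0]['location']),at_z(c,m[0]['location'],z))
    for n in ('side','top'):
        d=snap(n)
        for t,z in (('port_rim',140),('probe_band',T[2,3]-90),('probe_tip',T[2,3]-150)):
            m=mark_of(d,t)[:1]
            if m: print(n,t,round(m[0]['score'],2),at_z(d,m[0]['location'],z))
E
python3 -c "from m import *; look('w6.png')"
```

```text
time_s: 14.85
tool_pos: [542.3, 118.6, 305.7]
tool_rot: [3.141, 0.001, 2.967]
ft_force: [-0.5, 1.0, -0.1]
grip_width: 39.3
gripper_force: 30.0
[542.27 118.6  305.7 ]
blob [ 291  185   60   59 1902]
outer ellipse ((320.4662780761719, 214.46839904785156), (59.14506912231445, 59.46015167236328), 108.5397720336914)
port ((540.914306640625, 117.54641723632812), 22.02528953552246)
port_rim 0.83 [320.3 216.7] [542.07 117.21 140.  ]
probe_band 0.77 [320.8 250.3] [542.25 117.72 215.7 ]
probe_tip 0.58 [ 68.6 313.3] [579.11 -85.1  155.7 ]
side port_rim 0.7 [542.58 127.19 140.  ]
side probe_band 0.73 [ 598.2  -396.86  215.7 ]
side probe_tip 0.95 [ 629.84 -385.47  155.7 ]
top port_rim 0.97 [534.32 115.98 140.  ]
top probe_band 0.82 [ 686.48 -216.68  215.7 ]
top probe_tip 0.82 [ 676.88 -264.92  155.7 ]
```

View pics/w6.png

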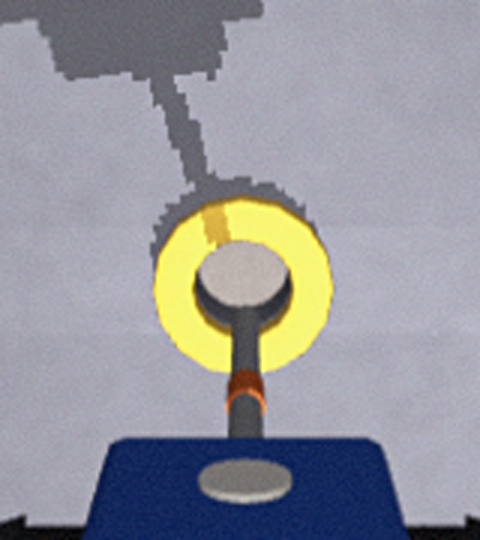

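The crop shows the ring centred at (242,284) and the stem's tip at about (244,309), over the near part of the bore.

Run:
```python
from h import *
np.set_printoptions(precision=2,suppress=True)
T=T_tool();c=snap('wrist'); print(T[:3,3])
print('tip',at_z(c,(321.3,222.5),T[2,3]-150),'band',at_z(c,(321.7,250.3),T[2,3]-90),'port',at_z(c,(320.47,214.47),140))
print('exp tip',proj(c,T[:3,3]-[0,0,150]),'tip if over port',proj(c,[540.9,117.5,T[2,3]-150]))
```

```text
[541.97 118.51 305.21]
tip [541.92 117.78 155.21] band [541.95 118.09 215.21] port [539.89 117.51 140.  ]
exp tip [322.36 222.39] tip if over port [320.64 221.16]
```

```bash
python3 -m handwheel '-1 0.05 -0.02 0 0; -1 0.05 -0.02 0.2 0; -1 0.05 -0.02 0.5 0; -1 0.05 -0.02 0.8 0; -1 0.05 -0.02 1.1 0; -1 0.05 -0.02 1.4 0; -1 0.05 -0.02 1.7 0; -1 0.05 -0.02 2 0; -1 0.05 -0.02 2.3 0; -1 0.05 -0.02 2.6 0; -1 0.05 -0.02 2.8 0; -1 0.05 -0.02 3 0'
python3 -m handwheel '-1 0 0 0 0; -1 0 0 0 0; -1 0 0 0 0; -1 0 0 0 0; -1 0 0 0 0'
python3 - <<'E'
from m import *
look('w7.png')
c=snap('wrist');p=c['pixels'].astype(int)
s=p[150:300,280:370]; org=(s[:,:,0]>1.6*s[:,:,1])&(s[:,:,0]>80)&(s[:,:,0]>2*s[:,:,2])&(s[:,:,1]<0.65*s[:,:,0])
a=np.argwhere(org)+[150,280]
print(a.min(0),a.max(0),a.mean(0)); T=T_tool()
for dz in (84,90,96): print(proj(c,T[:3,3]-[0,0,dz]))
E
```

```text
time_s: 16.7
tool_pos: [540.7, 118.2, 229.8]
tool_rot: [-3.142, 0.0, 2.967]
ft_force: [-0.2, 0.3, 0.1]
grip_width: 39.4
gripper_force: 30.0
time_s: 17.2
tool_pos: [540.8, 118.3, 230.5]
tool_rot: [3.141, 0.0, 2.967]
ft_force: [-0.1, -0.5, -0.9]
grip_width: 39.8
gripper_force: 30.0
[540.8  118.26 230.48]
blob [ 283  211   78   55 2415]
outer ellipse ((321.34796142578125, 249.3179931640625), (77.2264175415039, 77.98617553710938), 140.0810546875)
port ((540.315673828125, 117.81982421875), 21.9342098236084)
port_rim 0.72 [320.7 251.1] [541.35 117.2  140.  ]
probe_band 0.75 [320.3 251. ] [541.09 117.02 140.48]
probe_tip 0.89 [320.1 221.4] [539.92 116.88  80.48]
side port_rim 0.84 [543.06 129.04 140.  ]
side probe_band 0.81 [ 589.67 -261.33  140.48]
side probe_tip 0.54 [ 671.94 -337.19   80.48]
top probe_band 0.79 [ 694.5  -227.37  140.48]
top probe_tip 0.85 [ 696.72 -277.39   80.48]
[243 315] [257 328] [248.48 321.44]
[322.43 253.8 ]
[322.42 250.25]
[322.41 246.87]
```

View pics/w7.png

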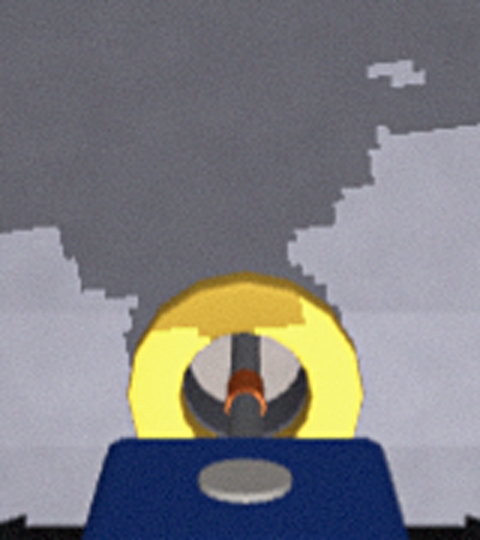

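The crop shows the stem at column 245, in the middle of the bore (184–310). The band sits around row 394, at the rim centre, as predicted for band level with rim. There is no contact force. Handing in.

```bash
python3 -c "from rig import *; print(sign_off())"
```

```text
the job is handed in; nothing more can be done
None
```

I switched the fan off, with the toggle at its red-dot stop, and handed the job in at about 17 s. The largest thermometer is held upright and still in the port, within about 1 mm of centre, its orange band level with the rim and no contact force felt. The two small spare probes toppled from standing on their tips early on; I never moved the arm near them.

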